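# Square up framed windows in the jig and set the transport lock

### The arm

A 6-joint arm with a two-finger parallel gripper is mounted at the origin on the work surface. World frame = base frame: x ahead of the robot, y to its left, z up, the work surface at z = 0. Lengths are in m, angles in degrees, forces in N, time in s.
With the tool pointing down it reaches from about 0.4 to 0.825 m from the base axis. Payload 7 kg.
Tool frame: the origin (TCP) lies between the finger pads; the fingertips stand 22 mm ahead of it and the grasp point (between the pads) lies 3 mm ahead of it; z points along the fingers, y is the direction in which the jaws open and shut (so a half turn about z gives the same grasp; the last joint's range is limited). The gripper opens to 88 mm and grips with 3 to 60 N. Pads are 19 mm wide; open, the fingers measure 130 mm over their backs; the gripper's body (78 mm by 193 mm) begins 47 mm behind the grasp point.
Start: joints at [-59.353, 20.546, 0.682, 0, -70.136, -16.507], TCP at [0.165, -0.655, 0.229] pointing down, gripper open.
Joint ranges: [-176.03, 176.03], [-82.01, 121.73], [-58.28, 71.71], [-173.87, 95.51], [-174.79, -0.11], [-173.66, 173.66]. Speed limits (degrees/s): [136.94, 136.94, 172.46, 180, 180, 180].

### API

Orientations are given as [roll, pitch, yaw] about the fixed x, y, z axes, in that order (R = Rz(yaw) Ry(pitch) Rx(roll)).
In Python, from plant import telemetry, cams, r gives the robot as it stands.
- The arm moves only by the tool carry_out, never from a script. Its argument "commands" is one flat list of numbers, 5 for each row, row after row: the shift along the world's x, y, z as a fraction of full scale, then the turn about the world's z as a fraction of full scale, then the gripper's target within -1 to 1 (shut at 1, half-way at 0, fully open at -1). In form: [x, y, z, turn, claw, x, y, z, turn, claw, ...]. A call has 1 to 8 rows; each row shifts and turns the commanded pose from where the row before left it; what a row does not reach is not made up. Full scale, the value 1, is 0.04 m for a shift and 4 degrees for a turn. A row lasts 1/10 s, in which the tool goes at most 50 mm and 8.59 degrees, less where a joint would pass 70% of its speed; a pose out of reach is approached as far as the arm can. A call with a number of a shift or a turn outside -1 to 1 is refused whole. A call with a gripper value outside its range is refused whole. The fingers move at their own pace and stop on an object; "grip_force" is the grip in N (left out, the last holds). Time passes only in rows, so rows that do not move let the fingers close. It gives the time, the measured TCP pose, the force and the opening at its end, in the units of the state.
- telemetry.get_state(): the state, without advancing time (a new reading comes with each control period).
- cams.capture(name): name is "scene" or "top" or "wrist"; returns a dict with "frame" (420x560x3 uint8, red, green, blue), "camera_matrix" (3x3 intrinsics, pixels), "camera_from_world" (4x4, takes a point from world to camera coordinates); the wrist camera has in their place "mount" (4x4, takes a point from camera to tool coordinates, whose origin is the TCP and whose axes are the flange's). Camera axes: x right, y down, z forward; pixel columns grow to the right and rows downward; lengths in m; the calibration is good to about 2 mm. A picture is of the moment at which its call begins: read the wrist's pose just before it. There is no depth.
- r.close_job(): hands the job in, once; it reports no verdict.
The state is a dict: "time_s": time; "joints": joint angles; "qd": joint speeds; "joint_torque": joint torques, N m; "tcp_pos": TCP position; "eef_rot": TCP orientation; "contact_force": force on the tool from outside, world axes, zero at the start; "moment": the same for the moment, N m; "gripper_width": finger opening in m.
Only numpy, scipy, OpenCV 4.12 (cv2) and the standard library are available. Lean on these libraries where they do the work, as an engineer would, in place of code of your own. Each camera call takes 0.05 s, during which the arm holds its last target. There are 200 camera calls.

### The job

Line up the three small black-framed windows in the jig: nudge them up to the steel fence, one centred on each yellow mark, lying flat and straight, in any order. Then slide the blue squaring bar by its black grip all the way home, to its end stop at the row of windows, and after that slide the red transport lock under the white ionizer bar all the way home, to its end stop at the green block. Leave everything else on the bench where it stands.

Things in the scene. Friction and masses are not known exactly. Their poses are not given: they have to be found in the camera images.
- jig: Jig: aluminium plate 260 (x) x 340 (y) x 12 mm, bolted down at a varying place and yaw (about 90 degrees: its x points to the robot's left, its y along the row towards the robot). Origin: centre of its underside, on the bench. In this frame: steel fence along y, front face x = 0.025, back 0.035, top z = 0.024; marks at x = 0.002, y = -0.07, 0, 0.07; around the windows the plate is flat.
- ionizer (a point): Middle of the underside of the white ionizer bar, fixed to the jig: a beam along the jig's y, 40 (x) x 335 (y) x 36 (z) mm, underside 172 mm above the bench, right above the red lock, on 18 mm posts at y = +-0.158. A gripper pointing straight down does not fit under it: reach the lock with the tool tilted 25 to 45 degrees, the hand leaning sideways to the windows' side (jig's -x), closing along y.
- window_a: One of three identical windows: a flat black frame with a glass pane on top, 44 (x) x 30 (y) x 16 (z) mm, about 60 g. Origin: centre of its underside. It starts flat on the plate (z = 0.012) between the open squaring bar and the marks, 30 to 50 mm short of them, skewed up to 0.25 rad to the jig. To grip it across its 30 mm side open the jaws to about 55 mm: neighbours stand near.
- window_b: The same, the second window.
- window_c: The same, the third window.
- mark_a (a point): centre of the far (jig y = -0.07) yellow mark (a 44 x 30 mm rectangle, its 44 mm side along the jig's x), on the plate's top face at z = 0.012. A window standing here is 1 mm off the fence.
- mark_b (a point): centre of the middle yellow mark (a 44 x 30 mm rectangle, its 44 mm side along the jig's x), on the plate's top face at z = 0.012. A window standing here is 1 mm off the fence.
- mark_c (a point): centre of the near (jig y = +0.07, towards the robot) yellow mark (a 44 x 30 mm rectangle, its 44 mm side along the jig's x), on the plate's top face at z = 0.012. A window standing here is 1 mm off the fence.
- clamp (a joint): Travel of the blue squaring bar along the jig's +x, in m: about 0 = open, away from the fence, 0.060 = home at its end stop, where it stands 1.5 mm short of a row of windows that touch the fence (it pushes windows it meets). Moves with about 2 N and stays where it is left.
- clamp_grip (a point): Top centre of the black grip in the middle of the squaring bar, 63 mm above the bench. The grip is 14 (x) x 20 (y) mm and stands 36 mm above the bar; the bar is 12 (x) x 250 (y) mm, its top 27 mm above the bench, its rear face 6 mm behind (+x of) this point.
- lock (a joint): Travel of the red transport lock along the jig's +y, in m: about 0 = free (far from the robot), 0.060 = home at its end stop by the green block. Moves with about 2 N and stays where it is left.
- lock_grip (a point): Top centre of the red lock grip, a fin 14 (x) x 20 (y) x 40 (z) mm, top 60.5 mm above the bench; it slides along the jig's y on a dark track whose top is 20 mm above the bench. The green stop block's top is 24 mm above the bench: a fingertip passes over it. The ionizer bar's underside is 111 mm above this point, its edge on the windows' side 10 mm to the -x of it (jig frame).
- tape_roll: Bystander: blue tape roll lying on the plate, 40 mm across, 16 mm high; origin at the centre of its underside.
- gauge: Bystander: small brass gauge on the plate, 28 mm across, 26 mm high; origin at the centre of its underside.
- squeeze_bottle: Bystander: white bottle with a yellow label and red cap, 52 mm across, 130 mm high, left of the jig.
- jar: Bystander: glass jar with a green lid, 56 mm across, 60 mm high, left of the jig.
- pen_cup: Bystander: pink cup, 60 mm across, 75 mm high, left of the jig.
- parts_tray: Bystander: clear divided tray, 110 x 150 x 30 mm, right of the jig.
- tweezers: Bystander: steel tweezers lying flat, 120 mm long, right of the jig.
There are look-alikes about, which are no part of the job. Leave any purple or turquoise look-alike of the window_b alone. What is shaped like the window_a but purple is not meant.

How it is judged (in metres and radians):
On the way, in this order (a step that is already met when the one before it is completed fails the run):
1. a window lies flat on each of the three marks, within 10 mm and 0.2 rad of straight (((horizontal distance between window_a and mark_a below 0.01 m and angle between the x axis of window_a and the x axis of jig, either way round below 0.2 rad and angle between window_a's own z axis and vertical below 0.1 rad and height (world z) of window_a below 0.016 m) or (horizontal distance between window_b and mark_a below 0.01 m and angle between the x axis of window_b and the x axis of jig, either way round below 0.2 rad and angle between window_b's own z axis and vertical below 0.1 rad and height (world z) of window_b below 0.016 m) or (horizontal distance between window_c and mark_a below 0.01 m and angle between the x axis of window_c and the x axis of jig, either way round below 0.2 rad and angle between window_c's own z axis and vertical below 0.1 rad and height (world z) of window_c below 0.016 m)) and ((horizontal distance between window_a and mark_b below 0.01 m and angle between the x axis of window_a and the x axis of jig, either way round below 0.2 rad and angle between window_a's own z axis and vertical below 0.1 rad and height (world z) of window_a below 0.016 m) or (horizontal distance between window_b and mark_b below 0.01 m and angle between the x axis of window_b and the x axis of jig, either way round below 0.2 rad and angle between window_b's own z axis and vertical below 0.1 rad and height (world z) of window_b below 0.016 m) or (horizontal distance between window_c and mark_b below 0.01 m and angle between the x axis of window_c and the x axis of jig, either way round below 0.2 rad and angle between window_c's own z axis and vertical below 0.1 rad and height (world z) of window_c below 0.016 m)) and ((horizontal distance between window_a and mark_c below 0.01 m and angle between the x axis of window_a and the x axis of jig, either way round below 0.2 rad and angle between window_a's own z axis and vertical below 0.1 rad and height (world z) of window_a below 0.016 m) or (horizontal distance between window_b and mark_c below 0.01 m and angle between the x axis of window_b and the x axis of jig, either way round below 0.2 rad and angle between window_b's own z axis and vertical below 0.1 rad and height (world z) of window_b below 0.016 m) or (horizontal distance between window_c and mark_c below 0.01 m and angle between the x axis of window_c and the x axis of jig, either way round below 0.2 rad and angle between window_c's own z axis and vertical below 0.1 rad and height (world z) of window_c below 0.016 m))), for 0.2 s.
2. the squaring bar is home at its end stop (within 2.5 mm) (value of joint clamp above 0.0575 m), for 0.2 s.
3. with the bar still home, the transport lock is home at its end stop (within 2.5 mm) (value of joint each of clamp, lock above 0.0575 m), for 0.2 s.
At the end, for the whole second after the job is handed in: A window lies flat and at rest on each yellow mark, its centre within 8 mm of the mark's and straight to the jig within 0.1 rad; the squaring bar and the transport lock are both at their end stops within 2.5 mm (all of step 3 and ((horizontal distance between window_a and mark_a below 0.008 m and angle between the x axis of window_a and the x axis of jig, either way round below 0.1 rad and angle between window_a's own z axis and vertical below 0.1 rad and height (world z) of window_a below 0.016 m) or (horizontal distance between window_b and mark_a below 0.008 m and angle between the x axis of window_b and the x axis of jig, either way round below 0.1 rad and angle between window_b's own z axis and vertical below 0.1 rad and height (world z) of window_b below 0.016 m) or (horizontal distance between window_c and mark_a below 0.008 m and angle between the x axis of window_c and the x axis of jig, either way round below 0.1 rad and angle between window_c's own z axis and vertical below 0.1 rad and height (world z) of window_c below 0.016 m)) and ((horizontal distance between window_a and mark_b below 0.008 m and angle between the x axis of window_a and the x axis of jig, either way round below 0.1 rad and angle between window_a's own z axis and vertical below 0.1 rad and height (world z) of window_a below 0.016 m) or (horizontal distance between window_b and mark_b below 0.008 m and angle between the x axis of window_b and the x axis of jig, either way round below 0.1 rad and angle between window_b's own z axis and vertical below 0.1 rad and height (world z) of window_b below 0.016 m) or (horizontal distance between window_c and mark_b below 0.008 m and angle between the x axis of window_c and the x axis of jig, either way round below 0.1 rad and angle between window_c's own z axis and vertical below 0.1 rad and height (world z) of window_c below 0.016 m)) and ((horizontal distance between window_a and mark_c below 0.008 m and angle between the x axis of window_a and the x axis of jig, either way round below 0.1 rad and angle between window_a's own z axis and vertical below 0.1 rad and height (world z) of window_a below 0.016 m) or (horizontal distance between window_b and mark_c below 0.008 m and angle between the x axis of window_b and the x axis of jig, either way round below 0.1 rad and angle between window_b's own z axis and vertical below 0.1 rad and height (world z) of window_b below 0.016 m) or (horizontal distance between window_c and mark_c below 0.008 m and angle between the x axis of window_c and the x axis of jig, either way round below 0.1 rad and angle between window_c's own z axis and vertical below 0.1 rad and height (world z) of window_c below 0.016 m)) and linear speed of each of window_a, window_b, window_c below 0.02 m/s); the robot touches nothing.
It fails at once if the tape roll or the brass gauge on the plate is pushed more than 30 mm from its place or tipped over (distance of any of tape_roll, gauge from where it was at the start of the episode above 0.03 m or angle between any of tape_roll, gauge's own z axis and vertical above 0.6 rad).
It fails at once if the bottle, jar or pink cup is pushed more than 30 mm from its place or tipped over (distance of any of squeeze_bottle, jar, pen_cup from where it was at the start of the episode above 0.03 m or angle between any of squeeze_bottle, jar, pen_cup's own z axis and vertical above 0.6 rad).
It fails at once if the clear tray or the tweezers is pushed more than 30 mm from its place or tipped over (distance of any of parts_tray, tweezers from where it was at the start of the episode above 0.03 m or angle between any of parts_tray, tweezers's own z axis and vertical above 0.6 rad).
It also fails if it takes over 64 s, if anything falls off the work surface, if the arm or the gripper's body presses on something with over 40 N, if the wrist force passes 120 N, or if a joint passes its speed limit or range.

## Working session

There is one attempt and no reset: what is moved stays moved. The work goes in short steps, Python scripts to look and compute and a tool call to move; the robot and the scene stay as the last step left them, time stands still between calls to the robot, and variables do not carry over. Pictures are saved under pics/ and viewed, about 8 in all and at most 12, crops included, and the job is handed in when it is done.

Besides the shell and the picture viewer there is one more tool, called after ">>>" by a JSON object that holds its "name" and its "arguments". carry_out: Moves the arm, as the interface text tells. Shift numbers are shares of 0.04 m and turn numbers shares of 4 degrees, none past 1 either way. Its arguments: {"type":"object","properties":{"commands":{"type":"array"},"grip_force":{"type":"number"}},"required":["commands"]}

```bash
mkdir -p pics; ls
python3 - <<'E'
from plant import telemetry, cams
import cv2, numpy as np
print(telemetry.get_state())
for n in ("top","scene"):
    c=cams.capture(n); cv2.imwrite(f"pics/{n}0.png",c["frame"][...,::-1]); np.savez(f"{n}.npz",K=c["camera_matrix"],T=c["camera_from_world"]); print(c["camera_matrix"],c["camera_from_world"])
f=cv2.imread("pics/top0.png")
cv2.imwrite("pics/top0b.png",cv2.resize(f,(800,600),interpolation=cv2.INTER_CUBIC))
E
```

```text
pics
{'time_s': 0.0, 'joints': array([-5.93539279e+01,  2.05885361e+01,  6.35087245e-01, -1.96520220e-02,
       -7.01351376e+01, -1.65059209e+01]), 'qd': array([ 0.09427068, -0.04608377, -0.06286805,  0.00133849,  0.04779453,
       -0.01026546]), 'joint_torque': array([-2.65424587e-04, -5.82715845e+01,  2.93067706e+01,  6.99767411e+00,
        6.96237505e-03, -1.49798116e-04]), 'tcp_pos': array([ 0.1647482 , -0.65410058,  0.22766685]), 'eef_rot': array([ 1.79909815e+02, -7.45793168e-03, -1.65866535e+02]), 'contact_force': array([-0.28418616,  0.49621579,  0.22567236]), 'moment': array([-0.05196926, -0.00714884,  0.01359563]), 'gripper_width': 0.08778822676635599}
[[422.62128336   0.         285.81779022]
 [  0.         422.62128336 214.07977408]
 [  0.           0.           1.        ]] [[ 0.00714958 -0.99996283 -0.00481851  0.00738712]
 [-0.99609512 -0.00669773 -0.0880321   0.5406322 ]
 [ 0.08799655  0.00542909 -0.99610598  1.22063489]
 [ 0.          0.          0.          1.        ]]
[[444.67358072   0.         279.36063098]
 [  0.         444.67358072 209.47210011]
 [  0.           0.           1.        ]] [[ 0.54045175  0.84129704 -0.01145399 -0.29856046]
 [ 0.69823607 -0.45606142 -0.55179196 -0.31244305]
 [-0.46944467  0.29021934 -0.83390314  1.53215027]
 [ 0.          0.          0.          1.        ]]
```

View pics/top0b.png

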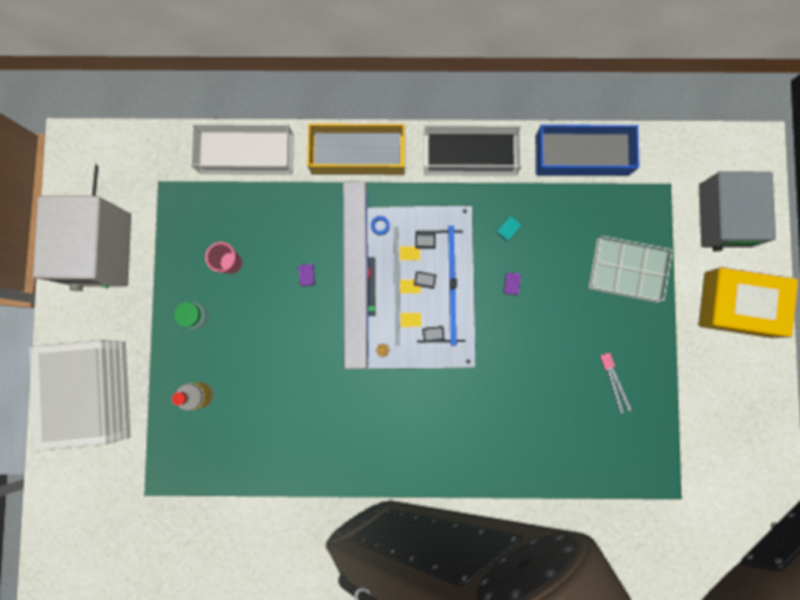

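View pics/scene0.png

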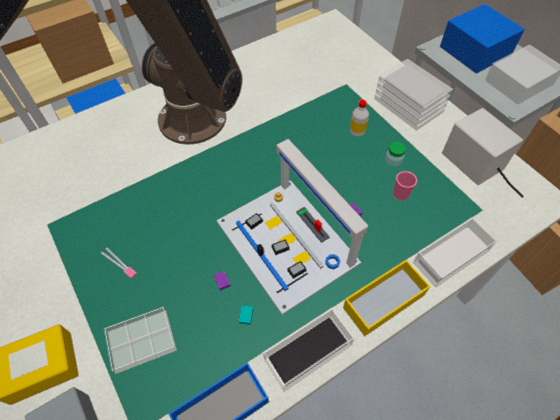

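Top view (scaled 800x600): jig with plate at (365–475, 205–370), ionizer at x≈355, yellow marks (410, 253/286/320), black windows (425,240), (425,280), (433,334), and blue bar at x≈452. The purple and turquoise look-alikes at (307,275), (513,283), (509,228) are off the plate, so I leave them alone.

The interface has no tilt command. I'll check in free space what happens to the orientation at the edge of reach.

>>> {"name": "carry_out", "arguments": {"commands": [0.24, -0.97, 0, 0, -1, 0.24, -0.97, 0, 0, -1, 0.24, -0.97, 0, 0, -1, 0.24, -0.97, 0, 0, -1, 0.24, -0.97, 0, 0, -1, 0.24, -0.97, 0, 0, -1]}}

```text
time_s: 0.7
tcp_pos: [0.2227, -0.8884, 0.228]
eef_rot: [180.0, -0.0, -165.9]
contact_force: [-0.0, -1.2, 0.6]
gripper_width: 0.0876
```

>>> {"name": "carry_out", "arguments": {"commands": [0.24, -0.97, 0, 0, -1, 0.24, -0.97, 0, 0, -1, 0.24, -0.97, 0, 0, -1]}}

```text
time_s: 1.0
tcp_pos: [0.2425, -0.9725, 0.2125]
eef_rot: [-179.0, -0.3, -165.9]
contact_force: [2.4, -3.1, 10.5]
gripper_width: 0.0879
```

```bash
python3 -c "
from plant import telemetry as t
s=t.get_state();print(s['joints'],s['qd'],s['tcp_pos'],s['eef_rot'])"
```

```text
[ -64.78250762   60.4106295    71.73793906    0.48301909 -100.45054665
  -11.02488753] [-0.25237387 16.22916318  0.1054327   8.25322809  7.1550015   1.34773006] [ 0.24254    -0.97249277  0.21251701] [-179.04847008   -0.29713462 -165.90111075]
```

>>> {"name": "carry_out", "arguments": {"commands": [0.24, -0.97, 0, 0, -1, 0.24, -0.97, 0, 0, -1]}}

```text
time_s: 1.2
tcp_pos: [0.2505, -1.001, 0.1945]
eef_rot: [-175.7, -0.5, -165.9]
contact_force: [-0.3, 0.4, 1.1]
gripper_width: 0.0878
```

```bash
python3 -c "
from plant import telemetry as t
s=t.get_state();print(s['joints'],s['qd'],s['tcp_pos'],s['eef_rot'])"
```

```text
[-64.75061583  61.6145822   71.58243905   1.33115829 -95.830781
 -10.92568349] [ 0.04963668  5.18009788  0.90045794  4.95670648 22.14865328  0.40349139] [ 0.25047899 -1.00100335  0.19447471] [-175.68721421   -0.50345538 -165.87832866]
```

>>> {"name": "carry_out", "arguments": {"commands": [0.24, -0.97, 0.5, 0, -1, 0.24, -0.97, 0.5, 0, -1, 0.24, -0.97, 0.5, 0, -1]}}

```text
time_s: 1.5
tcp_pos: [0.2574, -1.0306, 0.2271]
eef_rot: [-169.6, -1.0, -166.0]
contact_force: [-0.3, -0.8, 0.5]
gripper_width: 0.0875
```

>>> {"name": "carry_out", "arguments": {"commands": [-0.24, 0.97, 0, 0, -1, -0.24, 0.97, 0, 0, -1]}}

```text
time_s: 1.7
tcp_pos: [0.2441, -0.9726, 0.2228]
eef_rot: [-169.8, -1.0, -166.0]
contact_force: [1.3, -2.2, 1.4]
gripper_width: 0.0875
```

```bash
python3 -c "
from plant import telemetry as t
s=t.get_state();print(s['joints'],s['qd'],s['tcp_pos'],s['eef_rot'])"
```

```text
[-63.70340233  48.83322745  47.27830817   3.19204875 -78.72093635
 -12.51953652] [   4.99826636  -63.60106284 -122.78239825    1.94090707   60.93442301
   -8.13823981] [ 0.24412225 -0.9726373   0.22283498] [-169.82318494   -1.01938941 -165.95557659]
```

Out-of-reach rows do tilt the tool and the tilt is kept, so tilt can be gained at the reach limit and then turned about z. It is 10° now and about the wrong tool axis. I'll cancel it straight ahead with yaw about +90, where it points inward.

>>> {"name": "carry_out", "arguments": {"commands": [0.6, 0.95, 0.4, -1, -1, 0.6, 0.95, 0.4, -1, -1, 0.6, 0.95, 0.4, -1, -1, 0.6, 0.95, 0.4, -1, -1, 0.6, 0.95, 0.4, -1, -1, 0.6, 0.95, 0.4, -1, -1, 0.6, 0.95, 0.4, -1, -1, 0.6, 0.95, 0.4, -1, -1]}}

```text
time_s: 2.5
tcp_pos: [0.4366, -0.6665, 0.3573]
eef_rot: [-169.7, -0.7, 161.9]
contact_force: [0.3, 0.1, -0.4]
gripper_width: 0.0879
```

>>> {"name": "carry_out", "arguments": {"commands": [0.6, 0.95, 0, -1, -1, 0.6, 0.95, 0, -1, -1, 0.6, 0.95, 0, -1, -1, 0.6, 0.95, 0, -1, -1, 0.6, 0.95, 0, -1, -1, 0.6, 0.95, 0, -1, -1, 0.6, 0.95, 0, -1, -1, 0.6, 0.95, 0, -1, -1]}}

```text
time_s: 3.3
tcp_pos: [0.6287, -0.3625, 0.3563]
eef_rot: [-170.0, -0.8, 129.9]
contact_force: [0.2, -0.7, 0.2]
gripper_width: 0.0874
```

>>> {"name": "carry_out", "arguments": {"commands": [0.6, 0.95, 0, -1, -1, 0.6, 0.95, 0, -1, -1, 0.6, 0.95, 0, -1, -1, 0.6, 0.95, 0, -1, -1, 0.6, 0.95, 0, -1, -1, 0.6, 0.95, 0, -1, -1, 0.6, 0.95, 0, -1, -1, 0.6, 0.95, 0, -1, -1]}}

```text
time_s: 4.1
tcp_pos: [0.8236, -0.0918, 0.356]
eef_rot: [-170.4, -2.0, 103.2]
contact_force: [2.0, -1.1, 1.2]
gripper_width: 0.0879
```

```bash
python3 -c "
from plant import telemetry as t
s=t.get_state();print(s['joints'],s['qd'],s['tcp_pos'],s['eef_rot'])"
```

```text
[   6.59742131   43.91771979   56.07773556   -0.97692718 -111.88850216
 -173.49563631] [ -3.5562479   40.96320738  78.59551431  -7.67853666 -36.87284161
  -2.46901892] [ 0.82361936 -0.09180319  0.35602789] [-170.44136254   -2.04565006  103.21779411]
```

>>> {"name": "carry_out", "arguments": {"commands": [0.8, -0.8, 0, 0.5, -1, 0.8, -0.8, 0, 0.5, -1, 0.9, -0.3, 0, 0, -1, 0.9, -0.2, 0, 0, -1, 0.9, -0.2, 0, 0, -1]}}

```text
time_s: 4.6
tcp_pos: [0.9075, -0.1718, 0.3087]
eef_rot: [-174.2, 0.8, 106.8]
contact_force: [-1.2, 0.9, 0.8]
gripper_width: 0.0878
```

```bash
cat > st.py <<'E'
from plant import telemetry as t
from scipy.spatial.transform import Rotation as R
import numpy as np
s=t.get_state();M=R.from_euler('xyz',s['eef_rot'],degrees=True).as_matrix();z=M[:,2]
print(np.round(s['joints'],1),np.round(s['tcp_pos'],4),np.round(s['eef_rot'],1),'tilt %.1f pointing az %.0f'%(np.degrees(np.arccos(-z[2])),np.degrees(np.arctan2(z[1],z[0]))),'F',np.round(s['contact_force'],1),s['time_s'])
E
python3 st.py
```

```text
[   2.2   55.1   71.7    2.4 -112.  -164.6] [ 0.9075 -0.1718  0.3087] [-174.2    0.8  106.8] tilt 5.8 pointing az -156 F [-1.2  0.9  0.8] 4.6
```

>>> {"name": "carry_out", "arguments": {"commands": [0.9, 0, 0, 0, -1, 0.9, 0, 0, 0, -1, 0.9, 0, 0, 0, -1]}}

```text
time_s: 4.9
tcp_pos: [0.9503, -0.1614, 0.2775]
eef_rot: [-177.5, 2.9, 107.0]
contact_force: [-0.7, 0.3, 0.5]
gripper_width: 0.0877
```

```bash
python3 st.py
```

```text
[   3.2   57.2   71.7    3.5 -106.2 -165.3] [ 0.9503 -0.1614  0.2775] [-177.5    2.9  107. ] tilt 3.8 pointing az -114 F [-0.7  0.3  0.5] 4.9
```

>>> {"name": "carry_out", "arguments": {"commands": [-0.6, 0.1, 0.25, 1, -1, -0.6, 0.1, 0.25, 1, -1, -0.6, 0.1, 0.25, 1, -1, -0.6, 0.1, 0.25, 1, -1, -0.6, 0.1, 0.25, 1, -1, -0.6, 0.1, 0.25, 1, -1, -0.6, 0.1, 0.25, 1, -1, -0.6, 0.1, 0.25, 1, -1]}}

```text
time_s: 5.7
tcp_pos: [0.7565, -0.1293, 0.3583]
eef_rot: [-177.4, 3.0, 139.2]
contact_force: [0.4, 0.3, -0.3]
gripper_width: 0.0876
```

>>> {"name": "carry_out", "arguments": {"commands": [-0.6, 0.1, 0, 1, -1, -0.6, 0.1, 0, 1, -1, -0.6, 0.1, 0, 1, -1, -0.6, 0.1, 0, 1, -1, -0.6, 0.1, 0, 1, -1, -0.6, 0.1, 0, 1, -1, -0.6, 0.1, 0, 1, -1, 0, 0.1, 0, 1, -1]}}

```text
time_s: 6.5
tcp_pos: [0.5874, -0.0975, 0.3588]
eef_rot: [-177.4, 3.1, 171.2]
contact_force: [0.4, -0.7, 0.6]
gripper_width: 0.0879
```

>>> {"name": "carry_out", "arguments": {"commands": [0, 0.1, 0, 1, -1, 0, 0.1, 0, 1, -1, 0, 0.1, 0, 1, -1, 0, 0.1, 0, 1, -1, 0, 0.1, 0, 1, -1, 0, 0.1, 0, 1, -1, 0, 0.1, 0, 1, -1, 0, 0.1, 0, 1, -1]}}

```text
time_s: 7.3
tcp_pos: [0.5896, -0.0653, 0.3574]
eef_rot: [-177.2, 3.0, -156.8]
contact_force: [0.2, -0.2, -0.1]
gripper_width: 0.0879
```

>>> {"name": "carry_out", "arguments": {"commands": [0, 0, 0, 1, -1, 0, 0, 0, 1, -1, 0, 0, 0, 1, -1, 0, 0, 0, 1, -1, 0, 0, 0, 1, -1, 0, 0, 0, 1, -1, 0, 0, 0, 1, -1, 0, 0, 0, 1, -1]}}

```text
time_s: 8.1
tcp_pos: [0.5896, -0.0654, 0.3574]
eef_rot: [-177.0, 2.9, -124.8]
contact_force: [-0.5, 0.2, -0.4]
gripper_width: 0.0876
```

>>> {"name": "carry_out", "arguments": {"commands": [0, 0, 0, 1, -1, 0, 0, 0, 1, -1, 0, 0, 0, 1, -1, 0, 0, 0, 1, -1, 0, 0, 0, 1, -1, 0, 0, 0, 1, -1, 0, 0, 0, 1, -1, 0, 0, 0, 1, -1]}}

```text
time_s: 8.9
tcp_pos: [0.5896, -0.0655, 0.3574]
eef_rot: [-176.9, 2.8, -92.8]
contact_force: [-0.5, 0.6, -0.2]
gripper_width: 0.0877
```

```bash
python3 st.py
python3 - <<'E'
from plant import telemetry,cams
import cv2,numpy as np
s=telemetry.get_state(); c=cams.capture("wrist")
print(c["camera_matrix"],c["mount"])
np.savez("w1.npz",K=c["camera_matrix"],M=c["mount"],p=s["tcp_pos"],e=s["eef_rot"])
cv2.imwrite("pics/w1.png",cv2.resize(c["frame"][...,::-1],(800,600),interpolation=cv2.INTER_CUBIC))
E
```

```text
[ 11.2   7.9   1.   -2.  -79.5 -13.8] [ 0.5896 -0.0655  0.3574] [-176.9    2.8  -92.8] tilt 4.1 pointing az 39 F [-0.5  0.6 -0.2] 8.9
[[346.6320186    0.         272.75668178]
 [  0.         346.6320186  207.24285956]
 [  0.           0.           1.        ]] [[-6.02152993e-04 -9.54834999e-01 -2.97135931e-01  8.18629148e-02]
 [ 9.99999644e-01 -7.50406841e-04  3.84880872e-04  7.40001622e-04]
 [-5.90470562e-04 -2.97135593e-01  9.54835112e-01 -1.57415778e-01]
 [ 0.00000000e+00  0.00000000e+00  0.00000000e+00  1.00000000e+00]]
```

View pics/w1.png

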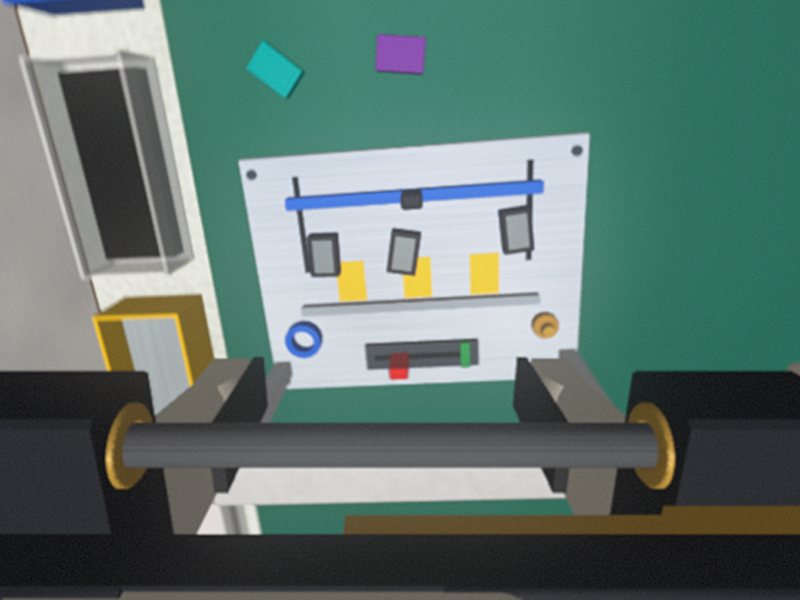

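Run:
```python
import cv2
f=cv2.imread("pics/w1.png")
cv2.imwrite("pics/w1c.png",cv2.resize(f[125:395,232:598],(793,585),interpolation=cv2.INTER_CUBIC))
```

```text
(no output)
```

View pics/w1c.png

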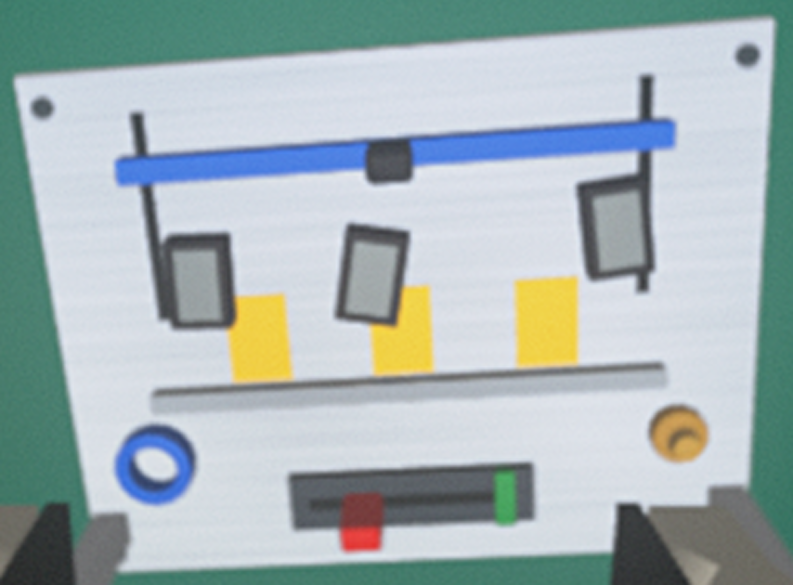

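```bash
cat > h.py <<'E'
import numpy as np
from scipy.spatial.transform import Rotation as R
from scipy.optimize import least_squares
def load(f):
    d=np.load(f); T=np.eye(4); T[:3,:3]=R.from_euler('xyz',d['e'],degrees=True).as_matrix(); T[:3,3]=d['p']
    return d['K'],T@d['M']
def back(f,uv,z):   # 560x420 pixels -> world xy at height z
    K,W=load(f); uv=np.atleast_2d(uv).astype(float)
    ray=np.c_[uv,np.ones(len(uv))]@np.linalg.inv(K).T@W[:3,:3].T
    o=W[:3,3]; return (o+ray*((z-o[2])/ray[:,2])[:,None])[:,:2]
def fit(loc,xy):
    f=lambda q:(np.array(loc)@np.array([[np.cos(q[2]),np.sin(q[2])],[-np.sin(q[2]),np.cos(q[2])]])+q[:2]-xy).ravel()
    s=least_squares(f,[.6,0,1.57]); return s.x,f(s.x).reshape(-1,2)
E
cat > m1.py <<'E'
from h import *
c=lambda p:(np.array(p,float)/2.1667+[232,125])*.7
L=[(-.13,-.17),(-.13,.17),(-.02,.055),(-.02,.085),(.024,.085),(.024,.055),(-.02,-.055),(.024,-.055),(.024,-.085),(-.02,.015),(.024,.015),(.024,-.015)]
P=[(15,77),(775,18),(515,280),(578,277),(579,365),(518,368),(285,294),(291,381),(234,383),(428,286),(434,373),(374,377)]
q,r=fit(L,back('w1.npz',c(P),.012)); print('jig',q,np.degrees(q[2]),'res mm',np.round(r*1e3,1).tolist())
np.save('jig.npy',q); Q=np.array([[np.cos(q[2]),-np.sin(q[2])],[np.sin(q[2]),np.cos(q[2])]])
tow=lambda l:np.array(l)@Q.T+q[:2]; toj=lambda w:(np.array(w)-q[:2])@Q
for n,p in dict(far=[(163,238),(230,233),(236,325),(172,328),(172,247),(218,244),(226,312),(180,315)],mid=[(348,224),(409,232),(397,326),(336,318),(352,237),(399,242),(388,310),(343,304)],near=[(578,184),(640,175),(653,270),(590,280),(594,196),(636,189),(645,262),(602,268)]).items():
    b=toj(back('w1.npz',c(p),.028)); a=[np.degrees(np.arctan2(*(b[j]-b[i])[::-1])) for i,j in((0,3),(1,2),(4,7),(5,6))]
    print(n,'jig',b[:4].mean(0).round(4),b[4:].mean(0).round(4),'ang',np.round(a,1),'world',tow(b.mean(0)).round(4))
print('bar',toj(back('w1.npz',c([(116,172),(675,133)]),.027)),'grip',toj(back('w1.npz',c([(389,160)]),.063)),tow(toj(back('w1.npz',c([(389,160)]),.063))))
print('lock top approx',toj(back('w1.npz',c([(361,540)]),.06)))
print('marks',tow([(.002,-.07),(.002,0),(.002,.07)]).round(4))
E
python3 m1.py
```

```text
jig [0.58168337 0.00514569 1.59608713] 91.44905625681228 res mm [[0.9, 0.6], [-0.4, 0.8], [0.4, 0.5], [0.1, 0.1], [0.5, -0.3], [0.9, -0.2], [-0.1, 0.4], [-1.3, -0.6], [-0.0, -0.0], [-1.0, 0.1], [-0.2, -0.5], [0.1, -0.9]]
far jig [-0.0333 -0.0922] [-0.0342 -0.0927] ang [-2.  -2.8 -0.9 -0. ] world [ 0.675  -0.0262]
mid jig [-0.0311 -0.0115] [-0.0321 -0.0124] ang [-11.5 -10.3 -11.7 -12.4] world [ 0.5944 -0.0261]
near jig [-0.0464  0.0993] [-0.0457  0.1011] ang [6.8 8.6 6.3 7.7] world [ 0.4827 -0.0434]
bar [[-0.0866821  -0.12472001]
 [-0.08675736  0.12482193]] grip [[-0.08923741  0.00017921]] [[ 0.58376086 -0.08406771]]
lock top approx [[ 0.08909867 -0.02416449]]
marks [[0.6516 0.0089]
 [0.5816 0.0071]
 [0.5117 0.0054]]
```

Wrist view gives the jig fit (residuals ≤1.3 mm) and black windows (800x600 view) at far (323,255), mid (404,252), near (516,230). These are the ones on the plate. The purple (400,54) and turquoise (274,69) ones are off the plate and not meant. I'll start with the near window.

>>> {"name": "carry_out", "arguments": {"commands": [-0.9, 0.18, -1, 0.97, -0.25, -0.9, 0.18, -1, 0.97, -0.25, -0.88, 0.18, -1, 0.97, -0.25, 0, 0, -1, 0, -0.25, 0, 0, -1, 0, -0.25, 0, 0, -1, 0, -0.25, 0, 0, -1, 0, -0.25, 0, 0, 0, 0, -0.25], "grip_force": 10}}

```text
time_s: 9.75
tcp_pos: [0.4878, -0.0458, 0.0811]
eef_rot: [-177.5, 2.7, -81.4]
contact_force: [-0.7, -0.2, 1.0]
gripper_width: 0.0549
```

```bash
python3 st.py
```

```text
[ 15.6  11.1 -33.2  -3.6 -42.9  -4.6] [ 0.4878 -0.0458  0.0811] [-177.5    2.7  -81.4] tilt 3.7 pointing az 57 F [-0.7 -0.2  1. ] 9.75
```

>>> {"name": "carry_out", "arguments": {"commands": [-0.07, 0.03, -0.5, 0, -0.25, -0.07, 0.03, -0.5, 0, -0.25, 0, 0, 0, 0, 1, 0, 0, 0, 0, 1, 0, 0, 0, 0, 1]}}

```text
time_s: 10.25
tcp_pos: [0.4866, -0.0427, 0.0462]
eef_rot: [-177.0, 2.7, -81.3]
contact_force: [-0.0, -0.2, 0.0]
gripper_width: 0.036
```

>>> {"name": "carry_out", "arguments": {"commands": [-0.08, 0, -0.1, 0, 0.0, 0, 0, -0.1, 0, 0.0, 0, 0, 0, 0, 1, 0, 0, 0, 0, 1, 0, 0, 0, 0, 1]}}

```text
time_s: 10.75
tcp_pos: [0.4817, -0.043, 0.0359]
eef_rot: [-177.2, 2.7, -81.3]
contact_force: [-0.1, -0.2, 0.2]
gripper_width: 0.025
```

```bash
cat > snap.py <<'E'
import sys,cv2,numpy as np
from plant import telemetry,cams
n=sys.argv[1]; x0,y0,x1,y1=map(int,sys.argv[2:6]) if len(sys.argv)>2 else (0,0,560,420)
s=telemetry.get_state(); c=cams.capture("wrist")
np.savez(n+".npz",K=c["camera_matrix"],M=c["mount"],p=s["tcp_pos"],e=s["eef_rot"])
f=c["frame"][y0:y1,x0:x1,::-1]; k=min(800/f.shape[1],600/f.shape[0]); print('scale',k,s["gripper_width"])
cv2.imwrite(f"pics/{n}.png",cv2.resize(f,None,fx=k,fy=k,interpolation=cv2.INTER_CUBIC))
E
python3 snap.py w2; python3 st.py
```

```text
scale 1.4285714285714286 0.025019500887259755
[ 16.2  14.5 -36.8  -4.  -35.7  -4.4] [ 0.4818 -0.043   0.036 ] [-177.2    2.7  -81.3] tilt 3.9 pointing az 53 F [-0.1  0.9 -0.4] 10.8
```

View pics/w2.png

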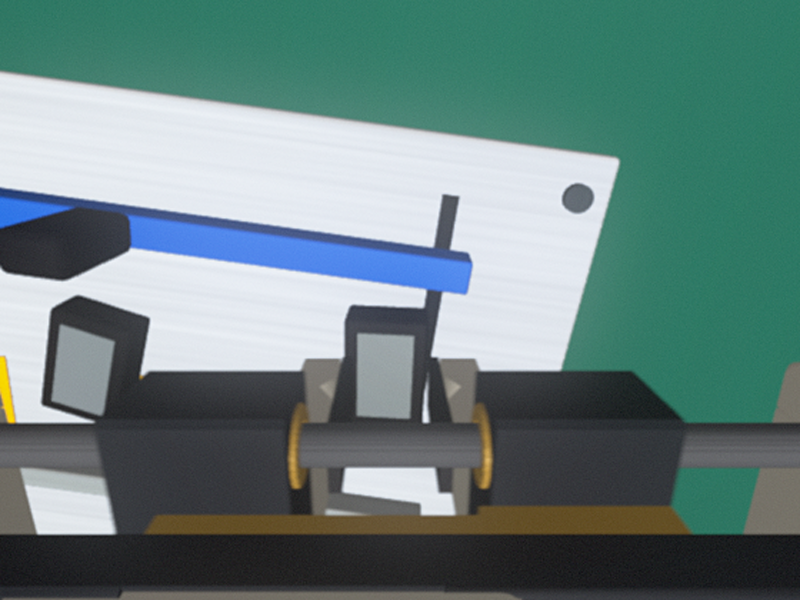

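The near window sits between the fingers (at 385,365) and is held. Now I slide it to the near mark.

>>> {"name": "carry_out", "arguments": {"commands": [0.18, 0.3, 0.05, -0.46, 1, 0.18, 0.3, 0, -0.46, 1, 0.18, 0.3, 0, -0.46, 1, 0.18, 0.3, 0, -0.46, 1, 0, 0, 0, 0, 1, 0, 0, 0, 0, 1]}}

```text
time_s: 11.4
tcp_pos: [0.5102, 0.005, 0.0378]
eef_rot: [-177.3, 2.7, -88.6]
contact_force: [0.4, 0.1, -1.2]
gripper_width: 0.0004
```

```bash
python3 st.py; python3 snap.py w3 150 200 560 420
```

```text
[ 21.3  16.1 -34.5  -2.8 -36.  -17.8] [0.5102 0.005  0.0378] [-177.3    2.7  -88.6] tilt 3.9 pointing az 46 F [ 0.4  0.1 -1.2] 11.4
scale 1.951219512195122 0.0003707556125383295
```

View pics/w3.png

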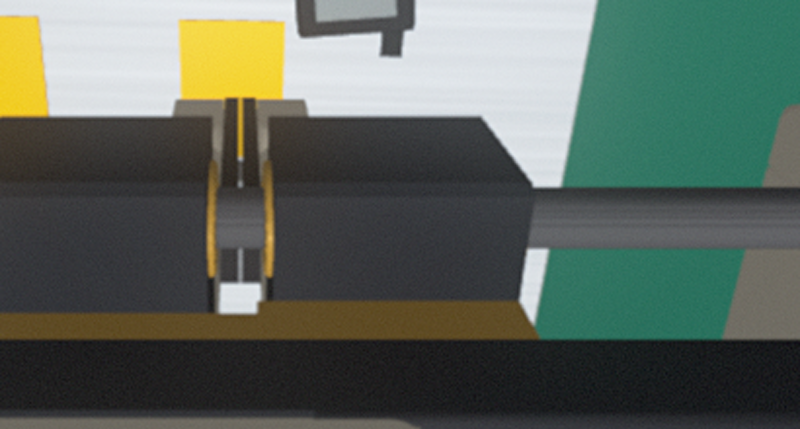

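Run:
```python
from h import *
q=np.load('jig.npy');Q=np.array([[np.cos(q[2]),-np.sin(q[2])],[np.sin(q[2]),np.cos(q[2])]])
toj=lambda w:((np.array(w)-q[:2])@Q).round(4)
print('w2 top front corners',toj(back('w2.npz',np.array([(347,324),(428,324)])*.7,.028)))
print('w3 win',toj(back('w3.npz',np.array([(300,37),(412,25)])/1.9512+[150,200],.028)))
print('w3 markc -x corners',toj(back('w3.npz',np.array([(180,20),(284,21)])/1.9512+[150,200],.012)))
for f in('w2.npz','w3.npz'):
    K,W=load(f); d=np.load(f); T=W@np.linalg.inv(d['M'])
    for z in(.003,.022):
        p=T@[0,0,z,1]; c=np.linalg.inv(W)@p; u=K@c[:3]/c[2]; print(f,'tool z',z,'jig',toj(p[:2]),p[2],'px800',u[:2]/.7)
```

```text
w2 top front corners [[-0.0632  0.0843]
 [-0.0673  0.1127]]
w3 win [[-0.022   0.0876]
 [-0.0257  0.116 ]]
w3 markc -x corners [[-0.0203  0.0543]
 [-0.0204  0.0838]]
w2.npz tool z 0.003 jig [-0.0455  0.101 ] 0.032940912784577475 px800 [386.8565112  380.63648977]
w2.npz tool z 0.022 jig [-0.0445  0.1002] 0.013984587816524813 px800 [387.08354799 358.4917114 ]
w3.npz tool z 0.003 jig [0.0018 0.0713] 0.03480799305748335 px800 [387.21525435 380.98356571]
w3.npz tool z 0.022 jig [0.0027 0.0704] 0.015851302456454906 px800 [387.41130222 358.81409058]
```

The fingers closed on nothing and the window never moved, so I'll check the real fingertip height by touching the plate.

>>> {"name": "carry_out", "arguments": {"commands": [0, 0, -0.05, 0, 1, 0, 0, -0.05, 0, 1, 0, 0, 0, 0, 1]}}

```text
time_s: 11.75
tcp_pos: [0.5101, 0.0046, 0.0336]
eef_rot: [-177.3, 2.7, -88.7]
contact_force: [0.3, 0.1, -0.1]
gripper_width: 0.0006
```

```bash
python3 st.py
python3 - <<'E'
from plant import cams
import cv2,numpy as np
c=cams.capture("scene");d=np.load("scene.npz");T=d['T'];K=d['K']
p=K@(T@[.51,.005,.03,1])[:3];u=(p/p[2])[:2];print(u)
x,y=u.astype(int);f=c["frame"][max(0,y-55):y+50,x-70:x+70,::-1];cv2.imwrite("pics/s2.png",cv2.resize(f,None,fx=5.7,fy=5.7,interpolation=cv2.INTER_CUBIC))
E
```

```text
[ 21.3  16.5 -34.7  -2.8 -35.4 -17.8] [0.5101 0.0046 0.0336] [-177.3    2.7  -88.7] tilt 3.9 pointing az 46 F [ 0.3  0.1 -0.1] 11.75
[272.68012362 218.16934251]
```

View pics/s2.png

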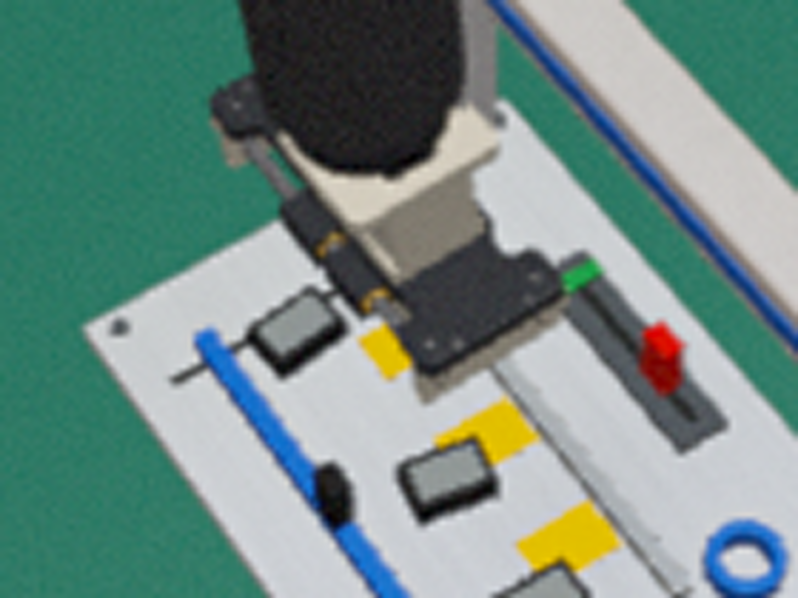

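>>> {"name": "carry_out", "arguments": {"commands": [0, 0, -0.08, 0, 1, 0, 0, 0, 0, 1]}}

```text
time_s: 12.0
tcp_pos: [0.5102, 0.0049, 0.0304]
eef_rot: [-177.3, 2.7, -88.7]
contact_force: [0.8, 0.1, 0.3]
gripper_width: 0.0004
```

>>> {"name": "carry_out", "arguments": {"commands": [0, 0, -0.08, 0, 1, 0, 0, 0, 0, 1]}}

```text
time_s: 12.2
tcp_pos: [0.5102, 0.0049, 0.0272]
eef_rot: [-177.3, 2.7, -88.7]
contact_force: [-0.1, -0.9, 0.9]
gripper_width: 0.0004
```

>>> {"name": "carry_out", "arguments": {"commands": [0, 0, -0.1, 0, 1, 0, 0, 0, 0, 1]}}

```text
time_s: 12.4
tcp_pos: [0.5101, 0.0049, 0.023]
eef_rot: [-177.3, 2.7, -88.7]
contact_force: [0.2, -0.9, 0.4]
gripper_width: 0.0006
```

>>> {"name": "carry_out", "arguments": {"commands": [0, 0, -0.1, 0, 1, 0, 0, 0, 0, 1]}}

```text
time_s: 12.6
tcp_pos: [0.5101, 0.0049, 0.019]
eef_rot: [-177.3, 2.7, -88.7]
contact_force: [-0.0, 0.7, -1.2]
gripper_width: 0.0008
```

>>> {"name": "carry_out", "arguments": {"commands": [0, 0, -0.05, 0, 1, 0, 0, 0, 0, 1]}}

```text
time_s: 12.8
tcp_pos: [0.5104, 0.005, 0.0173]
eef_rot: [-177.3, 2.7, -88.7]
contact_force: [0.1, -0.8, -0.7]
gripper_width: 0.0008
```

>>> {"name": "carry_out", "arguments": {"commands": [0, 0, -0.05, 0, 1, 0, 0, 0, 0, 1]}}

```text
time_s: 13.0
tcp_pos: [0.5103, 0.005, 0.0153]
eef_rot: [-177.3, 2.7, -88.7]
contact_force: [-0.7, -0.5, -0.5]
gripper_width: 0.0002
```

>>> {"name": "carry_out", "arguments": {"commands": [0, 0, -0.05, 0, 1, 0, 0, 0, 0, 1]}}

```text
time_s: 13.2
tcp_pos: [0.5106, 0.005, 0.0145]
eef_rot: [-177.2, 2.7, -88.6]
contact_force: [-4.7, -0.4, 13.9]
gripper_width: 0.0005
```

```bash
python3 st.py; python3 snap.py w4 150 200 560 420
```

```text
[ 21.3  18.3 -35.6  -3.  -32.6 -17.5] [0.5106 0.005  0.0145] [-177.2    2.7  -88.6] tilt 3.9 pointing az 46 F [-4.7 -0.4 13.9] 13.2
scale 1.951219512195122 0.0005236457527615372
```

View pics/w4.png

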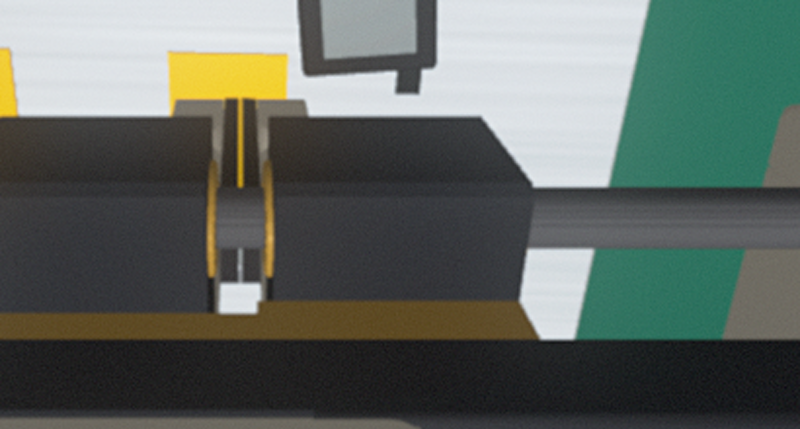

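Contact comes at TCP z = 14.5 mm on the 12 mm plate. The fingertips are only about 2 mm ahead of the TCP, not 22, so I'll grip about 18 mm lower.

>>> {"name": "carry_out", "arguments": {"commands": [0, 0, 0.9, 0, -0.25, -0.33, -0.6, 0, 0.92, -0.25, -0.34, -0.6, 0, 0.92, -0.25, 0, 0, 0, 0, -0.25, 0, 0, -0.35, 0, -0.25, 0, 0, 0, 0, -0.25]}}

```text
time_s: 13.85
tcp_pos: [0.4829, -0.0432, 0.0346]
eef_rot: [-177.3, 2.7, -81.4]
contact_force: [0.5, 0.6, -0.6]
gripper_width: 0.0432
```

```bash
python3 st.py
```

```text
[ 16.1  14.8 -36.6  -4.1 -35.7  -4.4] [ 0.4829 -0.0432  0.0346] [-177.3    2.7  -81.4] tilt 3.8 pointing az 54 F [ 0.5  0.6 -0.6] 13.85
```

>>> {"name": "carry_out", "arguments": {"commands": [0.02, 0, 0, 0, -0.25, 0, 0, -0.36, 0, -0.25, 0, 0, 0, 0, 1, 0, 0, 0, 0, 1, 0, 0, 0, 0, 1, 0, 0, 0, 0, 1, 0, 0, 0, 0, 1]}}

```text
time_s: 14.55
tcp_pos: [0.4849, -0.0429, 0.0217]
eef_rot: [-177.2, 2.7, -81.3]
contact_force: [-1.3, 1.7, 2.7]
gripper_width: 0.0299
```

>>> {"name": "carry_out", "arguments": {"commands": [0.17, 0.3, 0.03, -0.46, 1, 0.17, 0.3, 0, -0.46, 1, 0.17, 0.3, 0, -0.46, 1, 0.17, 0.3, 0, -0.46, 1, 0, 0, 0, 0, 1, 0, 0, -0.03, 0, 1]}}

```text
time_s: 15.15
tcp_pos: [0.5119, 0.0052, 0.0215]
eef_rot: [-177.2, 2.8, -88.6]
contact_force: [-3.5, 3.1, 11.4]
gripper_width: 0.0302
```

```bash
python3 st.py
```

```text
[ 21.3  17.7 -35.1  -3.  -33.7 -17.5] [0.5119 0.0052 0.0215] [-177.2    2.8  -88.6] tilt 3.9 pointing az 46 F [-3.5  3.1 11.4] 15.15
```

>>> {"name": "carry_out", "arguments": {"commands": [0, 0, 0, 0, -0.25, 0, 0, 0, 0, -0.25, 0, 0, 0.8, 0, -0.25, 0.69, -0.26, 0.2, -0.95, -0.25, 0.69, -0.26, 0, -0.95, -0.25, 0.69, -0.26, 0, -0.95, -0.25, 0, 0, 0, 0, -0.25, 0, 0, 0, 0, -0.25]}}

```text
time_s: 15.95
tcp_pos: [0.594, -0.0269, 0.0605]
eef_rot: [-177.3, 2.7, -100.1]
contact_force: [-0.2, 0.6, -0.3]
gripper_width: 0.0547
```

```bash
python3 st.py
```

```text
[ 15.3  20.7 -23.2  -1.9 -42.5 -24.2] [ 0.594  -0.0269  0.0605] [-177.3    2.7 -100.1] tilt 3.8 pointing az 35 F [-0.2  0.6 -0.3] 15.95
```

Spot on. Descend, grip, and slide to the middle mark (0.5816, 0.0071).

>>> {"name": "carry_out", "arguments": {"commands": [0, 0.02, -0.5, 0, -0.25, 0, 0, -0.46, 0, -0.25, 0, 0, 0, 0, -0.25, 0, 0, 0, 0, 1, 0, 0, 0, 0, 1, 0, 0, 0, 0, 1, 0, 0, 0, 0, 1, 0, 0, 0, 0, 1]}}

```text
time_s: 16.75
tcp_pos: [0.595, -0.0253, 0.0236]
eef_rot: [-177.2, 2.8, -100.1]
contact_force: [-2.6, 0.5, 5.5]
gripper_width: 0.0299
```

>>> {"name": "carry_out", "arguments": {"commands": [-0.08, 0.2, 0, 0.72, 1, -0.08, 0.2, 0, 0.72, 1, -0.08, 0.2, 0, 0.72, 1, -0.08, 0.2, 0, 0.72, 1, 0, 0, 0, 0, 1, 0, 0, 0, 0, 1]}}

```text
time_s: 17.35
tcp_pos: [0.5826, 0.0069, 0.0236]
eef_rot: [-177.1, 2.8, -88.6]
contact_force: [0.6, 1.4, 6.6]
gripper_width: 0.03
```

```bash
python3 st.py
```

```text
[ 18.7  22.7 -26.   -2.9 -37.7 -15. ] [0.5826 0.0069 0.0236] [-177.1    2.8  -88.6] tilt 4.0 pointing az 45 F [0.6 1.4 6.6] 17.35
```

>>> {"name": "carry_out", "arguments": {"commands": [0, 0, 0, 0, -0.25, 0, 0, 0, 0, -0.25, 0, 0, 0.8, 0, -0.25, 0.77, -0.28, 0.1, -0.35, -0.25, 0.77, -0.28, 0, 0, -0.25, 0.77, -0.28, 0, 0, -0.25, 0, 0, 0, 0, -0.25, 0, 0, 0, 0, -0.25]}}

```text
time_s: 18.15
tcp_pos: [0.6735, -0.0276, 0.0575]
eef_rot: [-177.4, 2.7, -90.1]
contact_force: [-0.7, -0.2, 0.3]
gripper_width: 0.0543
```

```bash
python3 st.py
```

```text
[ 13.   27.3 -11.9  -2.8 -47.6 -11.2] [ 0.6735 -0.0276  0.0575] [-177.4    2.7  -90.1] tilt 3.8 pointing az 46 F [-0.7 -0.2  0.3] 18.15
```

>>> {"name": "carry_out", "arguments": {"commands": [0.03, 0.03, -0.45, 0, -0.25, 0, 0, -0.43, 0, -0.25, 0, 0, 0, 0, -0.25, 0, 0, 0, 0, 1, 0, 0, 0, 0, 1, 0, 0, 0, 0, 1, 0, 0, 0, 0, 1, 0, 0, 0, 0, 1]}}

```text
time_s: 18.95
tcp_pos: [0.6759, -0.0256, 0.0246]
eef_rot: [-177.1, 2.8, -89.9]
contact_force: [-1.6, 0.6, 5.2]
gripper_width: 0.03
```

>>> {"name": "carry_out", "arguments": {"commands": [-0.15, 0.215, 0, 0.08, 1, -0.15, 0.215, 0, 0.08, 1, -0.15, 0.215, 0, 0.08, 1, -0.15, 0.215, 0, 0.08, 1, 0, 0, 0, 0, 1, 0, 0, 0, 0, 1]}}

```text
time_s: 19.55
tcp_pos: [0.6515, 0.0095, 0.0245]
eef_rot: [-177.2, 2.8, -88.6]
contact_force: [0.6, 1.4, 8.0]
gripper_width: 0.0299
```

>>> {"name": "carry_out", "arguments": {"commands": [0, 0, 0, 0, -0.25, 0, 0, 0, 0, -0.25, 0, 0, 0.8, 0, -0.25, 0, -0.4, 1, 0, -0.25, -0.3, -0.5, 1, 0, -0.25, -0.3, -0.5, 1, 0, -0.25, 0, 0, 0, 0, -0.25]}}

```text
time_s: 20.25
tcp_pos: [0.6288, -0.0492, 0.1818]
eef_rot: [-176.8, 2.8, -88.7]
contact_force: [0.9, -0.5, 0.2]
gripper_width: 0.0548
```

```bash
python3 st.py; python3 snap.py w5
```

```text
[ 11.9  16.6 -10.5  -2.5 -59.2  -9.5] [ 0.6288 -0.0492  0.1818] [-176.8    2.8  -88.7] tilt 4.3 pointing az 42 F [ 0.9 -0.5  0.2] 20.25
scale 1.4285714285714286 0.05480319370399103
```

View pics/w5.png

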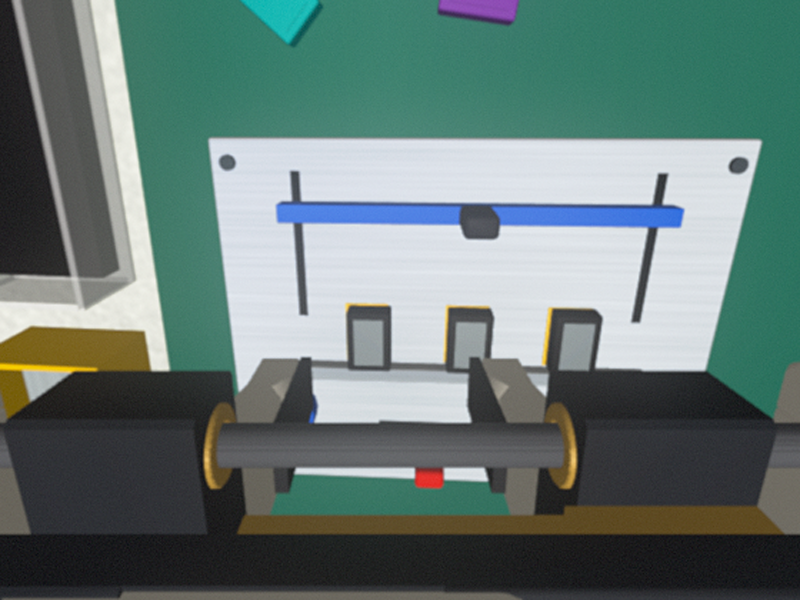

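All three windows stand on their marks, straight (369,338), (469,340), (573,341). Next, push the bar by its grip (480,220) with shut fingers from behind.

>>> {"name": "carry_out", "arguments": {"commands": [-0.28, -0.6, -0.6, 0, 1, -0.28, -0.6, -0.6, 0, 1, -0.28, -0.32, -0.7, 0, 1, -0.27, 0, -0.7, 0, 1, 0, 0, -0.8, 0, 1, 0, 0, 0, 0, 1, 0, 0, 0, 0, 1]}}

```text
time_s: 21.0
tcp_pos: [0.5824, -0.1081, 0.0389]
eef_rot: [-177.4, 2.7, -88.7]
contact_force: [-0.6, 0.1, -0.7]
gripper_width: 0.0044
```

```bash
python3 st.py
```

```text
[  6.7  22.6 -23.   -3.7 -41.6  -2.7] [ 0.5824 -0.1081  0.0389] [-177.4    2.7  -88.7] tilt 3.8 pointing az 48 F [-0.6  0.1 -0.7] 21.0
```

>>> {"name": "carry_out", "arguments": {"commands": [0, 0.35, 0, 0, 1, 0, 0.35, 0, 0, 1, 0, 0.35, 0, 0, 1, 0, 0.35, 0, 0, 1, 0, 0.15, 0, 0, 1, 0, 0.15, 0, 0, 1, 0, 0, 0, 0, 1]}}

```text
time_s: 21.7
tcp_pos: [0.5832, -0.0397, 0.0399]
eef_rot: [-177.2, 2.7, -88.6]
contact_force: [0.5, -1.7, 1.0]
gripper_width: 0.0006
```

>>> {"name": "carry_out", "arguments": {"commands": [0, 0.07, 0, 0, 1, 0, 0.07, 0, 0, 1, 0, 0, 0, 0, 1]}}

```text
time_s: 22.0
tcp_pos: [0.5831, -0.0391, 0.04]
eef_rot: [-177.3, 2.5, -88.7]
contact_force: [4.9, -29.9, 2.1]
gripper_width: 0.0003
```

Bar met its stop (30 N). While backing off and going up and out to gain tilt, I'll work out the lock position.

>>> {"name": "carry_out", "arguments": {"commands": [0, -0.4, 0.2, 0, 1, 0, 0, 1, -1, 1, 0, 0, 1, -1, 1, 0, 0, 1, -1, 1, 0, 0, 1, -1, 1, 0.5, 0, 1, -1, 1, 0.5, 0, 1, -1, 1, 0.5, 0, 1, -1, 1]}}

```text
time_s: 22.8
tcp_pos: [0.6431, -0.0502, 0.3299]
eef_rot: [-177.2, 2.8, -116.8]
contact_force: [1.2, 0.1, -0.7]
gripper_width: 0.0003
```

>>> {"name": "carry_out", "arguments": {"commands": [0.6, 0, 0.2, -1, 1, 0.6, 0, 0.2, -1, 1, 0.6, 0, 0.2, -1, 1, 0.6, 0, 0, -1, 1, 0.6, 0, 0, -1, 1, 0.6, 0, 0, -1, 1, 0.6, 0, 0, -1, 1, 0.6, 0, 0, -1, 1]}}

```text
time_s: 23.6
tcp_pos: [0.8357, -0.0501, 0.3513]
eef_rot: [-177.3, 2.8, -148.8]
contact_force: [0.4, 1.0, -0.6]
gripper_width: 0.0002
```

>>> {"name": "carry_out", "arguments": {"commands": [0.6, 0, 0, -1, 1, 0.6, 0, 0, -1, 1, 0.6, 0, 0, -1, 1, 0.6, 0, 0, -1, 1, 0.6, 0, 0, -1, 1, 0.6, 0, 0, -1, 1, 0.6, 0, 0, -1, 1, 0.6, 0, 0, -1, 1]}}

```text
time_s: 24.4
tcp_pos: [0.9827, -0.0488, 0.3247]
eef_rot: [-176.6, 5.4, 179.3]
contact_force: [-0.6, -0.0, 1.5]
gripper_width: 0.0003
```

```bash
python3 st.py
python3 - <<'E'
from h import *
q=np.load('jig.npy');Q=np.array([[np.cos(q[2]),-np.sin(q[2])],[np.sin(q[2]),np.cos(q[2])]])
toj=lambda w:((np.array(w)-q[:2])@Q).round(4)
c=lambda p:(np.array(p,float)/2.1667+[232,125])*.7
print('top',toj(back('w1.npz',c([(342,522),(382,522),(342,550),(382,550)]),.0605)).tolist())
print('track',toj(back('w1.npz',c([(290,475),(533,464),(534,518),(294,529)]),.02)).tolist())
print('fin base',toj(back('w1.npz',c([(342,493),(382,493)]),.0605)).tolist())
print('w5 red',toj(back('w5.npz',np.array([(416,487),(443,487)])*.7,.0605)).tolist())
E
```

```text
[  10.    54.5   71.7    4.4 -102.4  -99.7] [ 0.9827 -0.0488  0.3247] [-176.6    5.4  179.3] tilt 6.3 pointing az -33 F [-0.6 -0.   1.5] 24.4
top [[0.0788, -0.0324], [0.0798, -0.0136], [0.0938, -0.0336], [0.0947, -0.0145]]
track [[0.0723, -0.0605], [0.0726, 0.0615], [0.1027, 0.0615], [0.1031, -0.0613]]
fin base [[0.0637, -0.0312], [0.0646, -0.0126]]
w5 red [[0.0944, -0.0345], [0.0936, -0.0161]]
```

>>> {"name": "carry_out", "arguments": {"commands": [1, 0.15, 0.5, 0, 1, 1, 0.15, 0.5, 0, 1, 1, 0.15, 0.5, 0, 1, 1, 0.15, 0.5, 0, 1, 1, 0.15, 0.5, 0, 1, 1, 0.15, 0.5, 0, 1]}}

```text
time_s: 25.0
tcp_pos: [1.0507, -0.011, 0.3559]
eef_rot: [-175.1, 16.8, -179.5]
contact_force: [0.7, 0.1, 0.4]
gripper_width: 0.0007
```

```bash
python3 st.py
```

```text
[  12.8   54.3   71.7    8.3  -91.9 -101.7] [ 1.0507 -0.011   0.3559] [-175.1   16.8 -179.5] tilt 17.5 pointing az -16 F [0.7 0.1 0.4] 25.0
```

>>> {"name": "carry_out", "arguments": {"commands": [1, 0.3, 0.5, 0, 1, 1, 0.3, 0.5, 0, 1, 1, 0.3, 0.5, 0, 1, 1, 0.3, 0.5, 0, 1, 1, 0.3, 0.5, 0, 1, 1, 0.3, 0.5, 0, 1, 1, 0.3, 0.5, 0, 1, 1, 0.3, 0.5, 0, 1]}}

```text
time_s: 25.8
tcp_pos: [1.1432, 0.0715, 0.3927]
eef_rot: [-173.5, 32.1, -177.8]
contact_force: [-0.8, -0.1, 0.6]
gripper_width: 0.0006
```

```bash
python3 st.py
```

```text
[  17.7   55.9   71.7   14.9  -76.6 -107.1] [1.1432 0.0715 0.3927] [-173.5   32.1 -177.8] tilt 32.7 pointing az -10 F [-0.8 -0.1  0.6] 25.8
```

>>> {"name": "carry_out", "arguments": {"commands": [-0.7, -0.15, 0, 1, 1, -0.7, -0.15, 0, 1, 1, -0.7, -0.15, 0, 1, 1, -0.7, -0.15, 0, 1, 1, -0.7, -0.15, 0, 1, 1, -0.7, -0.15, 0, 1, 1, -0.7, -0.15, 0, 1, 1, -0.7, -0.15, 0, 1, 1]}}

```text
time_s: 26.6
tcp_pos: [0.9268, 0.0245, 0.3939]
eef_rot: [-173.3, 32.0, -146.6]
contact_force: [0.5, -0.1, -0.6]
gripper_width: 0.0007
```

>>> {"name": "carry_out", "arguments": {"commands": [-0.6, -0.15, 0, 1, 1, -0.6, -0.15, 0, 1, 1, -0.6, -0.15, 0, 1, 1, -0.6, -0.15, 0, 1, 1, -0.6, -0.15, 0, 1, 1, -0.6, -0.15, 0, 1, 1, -0.6, -0.15, 0, 1, 1, -0.6, -0.15, 0, 1, 1]}}

```text
time_s: 27.4
tcp_pos: [0.7352, -0.0238, 0.3933]
eef_rot: [-173.1, 31.9, -114.6]
contact_force: [-0.3, -0.5, 0.2]
gripper_width: 0.0004
```

>>> {"name": "carry_out", "arguments": {"commands": [-0.2, 0, 0, 1, 1, -0.2, 0, 0, 1, 1, -0.2, 0, 0, 1, 1, -0.2, 0, 0, 1, 1, -0.2, 0, 0, 1, 1, 0, 0, 0, 1, 1, 0, 0, 0, 1, 1, 0, 0, 0, 1, 1]}}

```text
time_s: 28.2
tcp_pos: [0.6962, -0.0238, 0.3928]
eef_rot: [-173.1, 31.7, -82.6]
contact_force: [0.1, 0.2, 0.3]
gripper_width: 0.0003
```

```bash
python3 st.py
```

```text
[ -5.2  21.7  28.5 -32.5 -95.6   7.1] [ 0.6962 -0.0238  0.3928] [-173.1   31.7  -82.6] tilt 32.4 pointing az 85 F [0.1 0.2 0.3] 28.2
```

>>> {"name": "carry_out", "arguments": {"commands": [-0.16, 0.06, -0.82, 0, 1, -0.16, 0.06, -0.82, 0, 1, -0.16, 0.06, -0.82, 0, 1, -0.16, 0.06, -0.82, 0, 1, -0.16, 0.06, -0.82, 0, 1, -0.16, 0.06, -0.82, 0, 1, -0.16, 0.06, -0.82, 0, 1, -0.16, 0.06, -0.82, 0, 1]}}

```text
time_s: 29.0
tcp_pos: [0.6456, -0.0045, 0.129]
eef_rot: [-173.1, 31.7, -82.7]
contact_force: [0.9, -0.1, -0.2]
gripper_width: 0.0007
```

```bash
python3 st.py
python3 - <<'E'
from plant import cams
import cv2,numpy as np
c=cams.capture("scene");d=np.load("scene.npz");T=d['T'];K=d['K']
p=K@(T@[.62,.06,.08,1])[:3];u=(p/p[2])[:2]
x,y=u.astype(int);f=c["frame"][y-75:y+75,x-100:x+100,::-1];cv2.imwrite("pics/s3.png",cv2.resize(f,None,fx=4,fy=4,interpolation=cv2.INTER_CUBIC))
E
```

```text
[ -4.3  26.    1.4 -35.  -68.7  23.7] [ 0.6456 -0.0045  0.129 ] [-173.1   31.7  -82.7] tilt 32.3 pointing az 84 F [ 0.9 -0.1 -0.2] 29.0
```

View pics/s3.png

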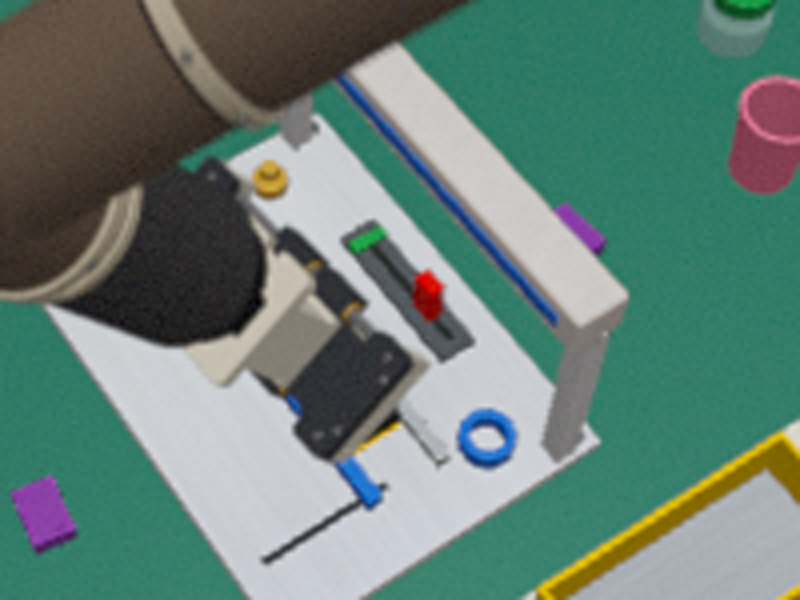

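Hand leans as needed and the red fin (428,297) is free in front of it. Going in behind the fin.

>>> {"name": "carry_out", "arguments": {"commands": [0, 0.5, -0.45, 0, 1, 0, 0.5, -0.45, 0, 1, 0, 0.5, -0.45, 0, 1, 0, 0.5, -0.45, 0, 1, 0, 0.5, -0.45, 0, 1, 0, 0, 0, 0, 1]}}

```text
time_s: 29.65
tcp_pos: [0.6445, 0.0978, 0.0379]
eef_rot: [-173.5, 31.8, -82.8]
contact_force: [-1.1, -0.1, -0.5]
gripper_width: 0.0004
```

```bash
python3 st.py
```

```text
[  4.2  30.4  -4.1 -39.3 -56.7  23.6] [0.6445 0.0978 0.0379] [-173.5   31.8  -82.8] tilt 32.4 pointing az 85 F [-1.1 -0.1 -0.5] 29.65
```

>>> {"name": "carry_out", "arguments": {"commands": [-0.35, -0.01, 0, 0, 1, -0.35, -0.01, 0, 0, 1, -0.35, -0.01, 0, 0, 1, -0.35, -0.01, 0, 0, 1, 0, 0, 0, 0, 1]}}

```text
time_s: 30.15
tcp_pos: [0.587, 0.093, 0.0393]
eef_rot: [-173.5, 31.8, -83.0]
contact_force: [-0.2, -1.0, 0.7]
gripper_width: 0.0006
```

>>> {"name": "carry_out", "arguments": {"commands": [-0.1, 0, 0, 0, 1, -0.1, 0, 0, 0, 1, 0, 0, 0, 0, 1]}}

```text
time_s: 30.45
tcp_pos: [0.581, 0.0931, 0.0385]
eef_rot: [-173.4, 31.8, -83.0]
contact_force: [1.8, -1.1, 1.5]
gripper_width: 0.0004
```

>>> {"name": "carry_out", "arguments": {"commands": [-0.08, 0, 0, 0, 1, 0, 0, 0, 0, 1]}}

```text
time_s: 30.65
tcp_pos: [0.5803, 0.0931, 0.0388]
eef_rot: [-173.2, 31.7, -83.0]
contact_force: [7.6, -0.9, -1.2]
gripper_width: 0.0007
```

>>> {"name": "carry_out", "arguments": {"commands": [-0.08, 0, 0, 0, 1, 0, 0, 0, 0, 1]}}

```text
time_s: 30.85
tcp_pos: [0.5797, 0.0929, 0.0391]
eef_rot: [-172.9, 31.6, -82.9]
contact_force: [13.7, 0.4, -4.3]
gripper_width: -0.0002
```

>>> {"name": "carry_out", "arguments": {"commands": [-0.1, 0, 0, 0, 1, 0, 0, 0, 0, 1, 0, 0, 0, 0, 1]}}

```text
time_s: 31.15
tcp_pos: [0.5792, 0.0927, 0.0396]
eef_rot: [-172.5, 31.5, -82.9]
contact_force: [22.3, 2.5, -7.6]
gripper_width: 0.0004
```

>>> {"name": "carry_out", "arguments": {"commands": [0.3, 0, 0, 0, 1, 0.1, -0.4, 0.4, 0, 1, 0, -0.5, 0.6, 0, 1, 0, -0.5, 0.7, 0, 1, 0, -0.5, 1, 0, 1, 0, -0.5, 1, 0, 1, 0, -0.5, 1, 0, 1, 0, -0.5, 1, 0, 1]}}

```text
time_s: 31.95
tcp_pos: [0.5853, -0.0432, 0.2672]
eef_rot: [-173.6, 31.8, -83.1]
contact_force: [1.4, 0.1, 0.7]
gripper_width: 0.0008
```

```bash
python3 st.py; python3 snap.py w6
python3 - <<'E'
from plant import cams
import cv2,numpy as np
c=cams.capture("scene");d=np.load("scene.npz");T=d['T'];K=d['K']
p=K@(T@[.58,.06,.03,1])[:3];u=(p/p[2])[:2];print(u)
x,y=u.astype(int);f=c["frame"][y-45:y+45,x-60:x+60,::-1]
a=cv2.resize(f,(400,300),interpolation=cv2.INTER_CUBIC); b=cv2.resize(cv2.imread("pics/w6.png"),(400,300))
t=cams.capture("top")["frame"][135:270,215:355,::-1]; t=cv2.resize(t,(311,300),interpolation=cv2.INTER_CUBIC)
g=np.zeros((600,800,3),np.uint8); g[:300,:400]=a; g[:300,400:]=b; g[300:,:311]=t; cv2.imwrite("pics/end.png",g)
E
```

```text
[ -8.1  15.7   4.3 -32.7 -82.   18.9] [ 0.5853 -0.0432  0.2672] [-173.6   31.8  -83.1] tilt 32.4 pointing az 85 F [1.4 0.1 0.7] 31.95
scale 1.4285714285714286 0.0007722866665661524
[302.45446682 226.7355244 ]
```

View pics/end.png

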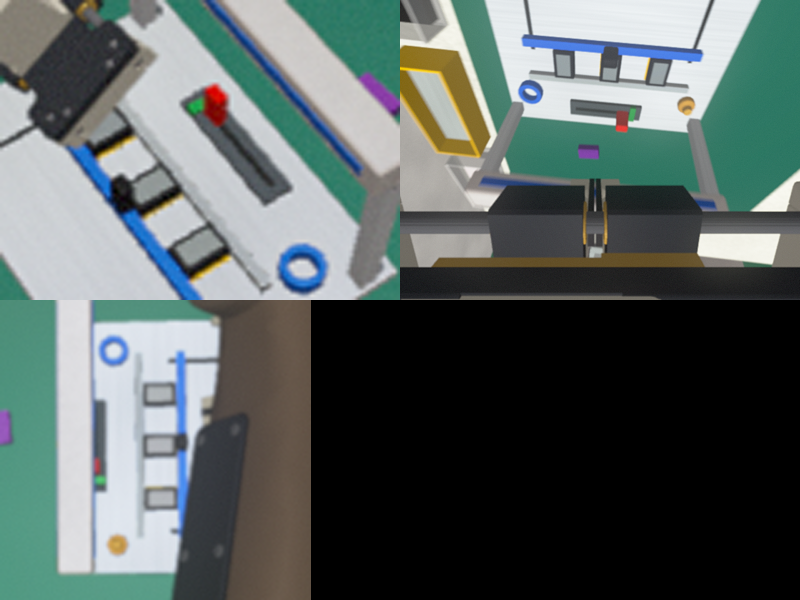

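Run:
```python
import cv2
f=cv2.imread("pics/w6.png"); print(f.shape)
cv2.imwrite("pics/w6c.png",cv2.resize(f[60:270,220:600],(798,441),interpolation=cv2.INTER_CUBIC))
```

```text
(600, 800, 3)
```

View pics/w6c.png

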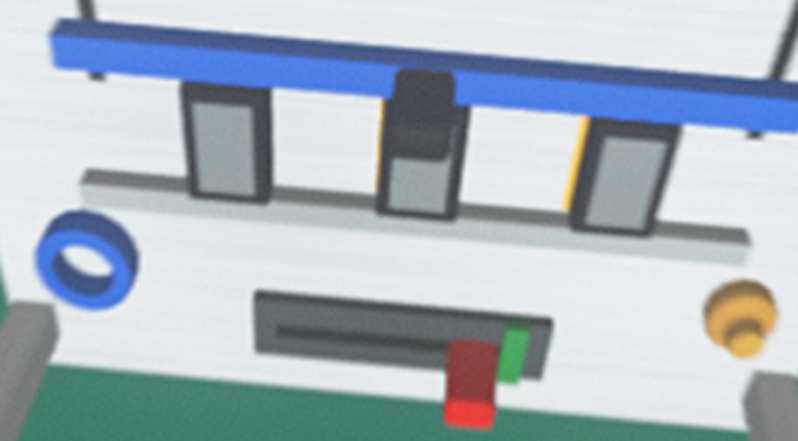

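Run:
```python
from h import *
q=np.load('jig.npy');Q=np.array([[np.cos(q[2]),-np.sin(q[2])],[np.sin(q[2]),np.cos(q[2])]])
c=lambda p:(np.array(p,float)/2.1+[220,60])*.7
J=lambda p,z:((back('w6.npz',c(p),z)-q[:2])@Q).round(4).tolist()
print('fin top',J([(446,402),(496,405),(446,424),(492,428)],.0605))
print('green top',J([(505,327),(529,330),(498,381),(519,383)],.024))
print('win glass',*[np.mean(J(p,.028),0).round(4) for p in ([(190,103),(253,105),(256,195),(197,192)],[(603,135),(668,139),(645,228),(586,222)])])
print('win fence ends',J([(190,197),(268,203),(378,212),(456,218),(573,228),(650,234)],.028))
print('bar top edge',J([(55,40),(797,98)],.027))
```

```text
fin top [[0.0848, 0.0194], [0.0839, 0.039], [0.097, 0.0206], [0.0968, 0.0392]]
green top [[0.0747, 0.0412], [0.0752, 0.051], [0.1046, 0.0425], [0.1047, 0.0515]]
win glass [ 0.0026 -0.0696] [0.002  0.0729]
win fence ends [[0.0231, -0.0836], [0.0228, -0.0544], [0.0226, -0.0134], [0.0223, 0.0155], [0.0223, 0.0585], [0.0221, 0.0866]]
bar top edge [[-0.0326, -0.1246], [-0.0333, 0.1205]]
```

```bash
python3 -c "
from plant import r
print(r.close_job())"
```

```text
the job is handed in; nothing more can be done
None
```

I put all three windows on the yellow marks against the fence, then pushed the squaring bar and the red lock against their end stops. I handed the job in at about 32 s; no verdict was reported.

**Last checks, from the final wrist picture:**

| Item | What I measured |
|---|---|
| Far window | centre within about 1 mm of its mark, straight |
| Near window | centre about 3 mm off its mark along the row, straight |
| Middle window | its fence end is about 1 mm off along the row and straight; its centre was partly hidden by the bar's grip |
| Squaring bar | stands where its home position should be; it stopped with about 30 N of resistance |
| Red lock | stopped with about 22 N of resistance, its fin about 3 mm short of the green block |

**Where the checks and description disagreed:**
- **Lock travel:** I measured only about 54 mm of the 60 mm. I judged it home because it stopped hard and now stands 30 mm past the middle of its track, about half of the 60 mm stroke. It probably started about 5 mm along its travel.
- **Fingertips:** they are about 2 mm ahead of the TCP, not the 22 mm stated. The first grip on the near window closed above it and missed; I found the real length by touching the plate lightly (about 14 N).
- **Tilting the tool:** the moves can't tilt the tool directly. I got the 32° lean for the lock by pushing the arm past its reach limit and then turning it. Joint 3 sat at its limit meanwhile, and one reading was 71.74° against a limit of 71.71°. I took that as sensor noise, but it could count as passing the joint's range.

The tape roll, gauge and other items showed no sign of being touched in the pictures.

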